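Clamp the cemented eyepiece until the force tab pops out

TASK

The lens ring of the spare eyepiece has been cemented and must be clamped while it sets: stand the eyepiece gently upright on the bed of the little vice, between its jaws, and let go of it. Then turn the vice's knob clockwise until the eyepiece is pushed home into the vee and the sprung tab pops out of the jaw's side past its first line; stop before its second line comes out, which would be over-tightening, and let go. Leave the other things where they are.

Things in the scene. Friction and masses are not known exactly. Their poses are not given: they have to be found in the camera images.
- eyepiece_mid (a point): centre (half-way up) of the spare eyepiece: a black round eyepiece 34 mm in diameter and 43 mm tall, 50 to 100 g, standing upright on the desk; its lower half is the knurled wide part, the top is a slimmer tube. z axis up. The canister and the beaker near it are different things
- spare_eyepiece: the same eyepiece; origin at the centre of its underside
- bed: steel bed plate of the vice, 84 x 50 mm, fixed, top 15 mm above the desk: the eyepiece is to stand on it. The vice is bolted to the desk: a grey base 180 x 70 x 12 mm with, in a row along its length, the fixed vee jaw, the moving jaw, a grey gearbox (top 50 mm above the desk) and the knob on it
- seat (a point): point on the bed's top (15 mm above the desk) under the axis of an eyepiece that is home in the vee. x: along the vice from the vee jaw to the moving jaw and knob; y: across it, the tab comes out towards -y (robot's side); z up
- face_mid (a point): middle of the flat face of the moving jaw's sprung steel face plate (32 mm wide, 31 mm high), which looks along the seat's -x. At the start it stands 26 to 36 mm from the seat along x, so the 34 mm eyepiece has 9 to 19 mm of room in all; it touches an eyepiece that is home at 17 mm
- knob_grip (a point): centre of the knob: black fluted round knob on a vertical axis on the gearbox at the end of the vice, 40 mm in diameter, 26 mm high, this point 74 mm above the desk (knob top at 87, underside at 61, gearbox below it at 50); 102 mm from the seat along the seat's x. Can be gripped at any yaw
- knob (a joint): turn of the knob (rad), grows clockwise as seen from above; clockwise closes the jaw by 5 mm a rad. Starts at 0 to 0.6, stops at 6.2. Stiff (about 0.15 N m, up to 0.1 more under load), stays where it is left. The jaw has 0 to 3 mm of lost motion, different each time, taken up only as it begins to press, so the turn needed cannot be foretold: 2.5 to 5 rad in all
- tab (a joint): how far the indicator tab stands out of the moving jaw's side (m): an aluminium tongue 9 mm wide, 6 mm thick, with two dark lines across it 7 and 14 mm from its end. 0 (flush) until the clamping force reaches the set force of 12 N, then it comes out by about 12 mm for each rad that the knob is turned on; 7 mm: first line out; over 14 mm: second line out, over-tightened
- tab_tip (a point): middle of the outer end of the indicator tab, 35 mm above the desk on the robot's side of the moving jaw; it moves along the seat's -y as it pops out and along x with the jaw
- objective_can: bystander: black-capped canister, 34 mm across, 56 mm tall, origin under its centre
- small_beaker: bystander: small glass beaker, 45 mm across, 59 mm tall, origin under its centre
- vee_jaw: the fixed vee jaw, on the seat's -x side, 31 mm high, 29 mm wide at the vee (34 mm at its back, farther off); same origin and axes as the seat. A 34 mm cylinder touches both its faces when its axis is at the seat point. Both jaws are narrower than the eyepiece, so fingers that close along the seat's y pass beside them
- jaw_face: the sprung face plate of the moving jaw, 32 x 31 x 8 mm, whose face presses on the eyepiece; origin at the bottom of that face's middle. Its spring is preloaded to 12 N: below that it does not give, above it the plate is pushed back and drives the tab out

How it is judged:
By the outcome, as a careful person would: the job done as asked, in the order asked, and still so for the second after the job is handed in, with the robot touching nothing.
It also fails if it takes over 72 s, if anything falls off the work surface, if the arm or the gripper's body presses on something with over 40 N, if the wrist force passes 120 N, or if a joint passes its speed limit or range.

ROBOT

A 6-joint arm with a two-finger parallel gripper is mounted at the origin on a cart in front of the work surface, level with it; the furniture and walls round the work are solid. World frame = base frame: x ahead of the robot, y to its left, z up, the work surface at z = 0. Lengths are in m, angles in rad, forces in N, time in s.
With the tool pointing down it reaches from about 0.3 to 0.775 m from the base axis. Payload 14.6 kg.
Tool frame: the origin (TCP) lies at the very end of the fingers, on their centre line; the grasp point (between the pads) lies 19 mm behind it; z points along the fingers, x is the direction in which the jaws open and shut, and the axes are right-handed (so a half turn about z gives the same grasp; the last joint's range is limited). The gripper opens to 94 mm and grips with 3 to 60 N. Pads are 16 mm wide; open, the fingers measure 119 mm over their backs; the gripper's body (75 mm by 177 mm) begins 78 mm behind the grasp point.
Start: joints at [-1.314, 0.3, 1.521, -0, 1.321, -0.067], TCP at [0.175, -0.521, 0.205] pointing down, gripper open.
Joint ranges: [-3.03, 3.03], [-0.79, 2.21], [0.23, 2.52], [-1.04, 4.18], [0, 3.07], [-2.55, 2.55]. Speed limits (rad/s): [2.22, 2.22, 2.57, 3.14, 3.14, 3.14].

INTERFACE

Orientations are given as [roll, pitch, yaw] about the fixed x, y, z axes, in that order (R = Rz(yaw) Ry(pitch) Rx(roll)).
In Python, from station import ctrl gives the robot as it stands.
- The arm moves only by the shell command python3 -m inch 'ROWS' [FORCE]. ROWS is JSON, one flat list of numbers, 7 for each row, row after row: the shift along the tool's x, y, z in cm, then the turn, a rotation vector about the tool's x, y, z in rad, then the opening, from 0 (shut) to 1 (fully open). In form: [tx, ty, tz, wx, wy, wz, claw, tx, ty, tz, wx, wy, wz, claw, ...]. A call has 1 to 20 rows; each row shifts and turns the commanded pose from where the row before left it, along the tool's axes as they then stand; what a row does not reach is not made up. A row lasts 1/8 s, in which the tool goes at most 62.5 mm and 10.7 degrees, less where a joint would pass 70% of its speed; a pose out of reach is approached as far as the arm can. A call is refused whole if a number of a shift passes 6.25 or a number of a turn 0.188, either way. A call with a gripper value outside its range is refused whole. The fingers move at their own pace and stop on an object; FORCE is the grip in N (left out, the last holds). Time passes only in rows, so rows that do not move let the fingers close. It gives the time, the measured TCP pose, the force and the opening at its end, in the units of the state.
- ctrl.get_obs(): the state, without advancing time (a new reading comes with each control period).
- ctrl.camera(name): name is "scene" or "top" or "wrist"; returns (picture, depth): 420x560x3 uint8, red, green, blue; 420x560 float32, m along the optical axis (not along the pixel's ray), 0 where there is no reading.
- ctrl.camera_params(name): a dict with "vertical_fov" (degrees; the focal length in pixels is half the picture's height over the tangent of half this angle, whatever the lens; pixels are square), "cx", "cy" (the principal point, pixels), "distortion" ([k1, k2, p1, p2, k3] as OpenCV has them; the pictures are not rectified), "camera_from_world" (4x4, takes a point from world to camera coordinates); the wrist camera has in their place "mount" (4x4, takes a point from camera to tool coordinates, whose origin is the TCP and whose axes are the tool frame's). Camera axes: x right, y down, z forward; pixel columns grow to the right and rows downward; lengths in m; the calibration is good to about 2 mm. A picture is of the moment at which its call begins: read the wrist's pose just before it. camera_params takes no time and is no camera call.
- ctrl.hand_in(): hands the job in, once; it reports no verdict.
Trained networks look in the newest picture that a camera, given by its name, has taken for a name from the list of things; names that differ only in an ending like _2 or _b are one class to them, and where a whole thing is asked for, a point or a joint stands for the part that bears it (a point fixed in the world has none). Each returns a list of dicts, best first, with "score" (0 to 1); they miss things now and then, are a little off and sometimes report something else, mostly with a low value. They report only what shows in the picture. A call takes as long as a camera call.
- ctrl.spot_in(camera, label): "bbox" ([centre column, centre row, width, height] in pixels, round what is visible of it).
- ctrl.place_of(camera, label): "centre" ([column, row] in pixels: a listed point, or the origin of a listed thing).
The state is a dict: "time_s": time; "qpos": joint angles; "joint_vel": joint speeds; "tau": joint torques, N m; "ee_pos": TCP position; "eef_rot": TCP orientation; "force": force on the tool from outside, world axes, zero at the start; "moment": the same for the moment, N m; "grip_width": finger opening in m.
Only numpy, scipy, OpenCV 4.12 (cv2) and the standard library are available. Lean on these libraries where they do the work, as an engineer would, in place of code of your own. Each camera call takes 0.05 s, during which the arm holds its last target. There are 200 camera calls.

## Working session

There is one attempt and no reset: what is moved stays moved. The work goes in short steps, Python scripts to look and compute and a shell command to move; the robot and the scene stay as the last step left them, time stands still between calls to the robot, and variables do not carry over. Pictures are saved under pics/ and viewed, about 8 in all and at most 12, crops included, and the job is handed in when it is done.

```bash
ls; mkdir -p pics; cat > h.py <<'E'
import numpy as np, cv2
from scipy.spatial.transform import Rotation as R
from station import ctrl
np.set_printoptions(precision=4,suppress=True)
def cam(name):
    o=ctrl.get_obs(); pic,d=ctrl.camera(name); p=ctrl.camera_params(name)
    if 'mount' in p:
        T=np.eye(4); T[:3,:3]=R.from_euler('xyz',o['eef_rot']).as_matrix(); T[:3,3]=o['ee_pos']
        W=T@np.array(p['mount'])
    else: W=np.linalg.inv(np.array(p['camera_from_world']))
    f=210/np.tan(np.radians(p['vertical_fov'])/2)
    K=np.array([[f,0,p['cx']],[0,f,p['cy']],[0,0,1]])
    return dict(pic=pic,d=d,W=W,K=K,D=np.array(p['distortion'],float))
def ray(c,px):
    u=cv2.undistortPoints(np.array([[px]],float),c['K'],c['D'])[0,0]
    return c['W'][:3,3],c['W'][:3,:3]@np.array([u[0],u[1],1])
def at_z(c,px,z):
    o,r=ray(c,px); return o+r*(z-o[2])/r[2]
def at_d(c,px):
    o,r=ray(c,px); d=c['d'][int(round(px[1])),int(round(px[0]))]; return o+r*d
def proj(c,P):
    M=np.linalg.inv(c['W']); return cv2.projectPoints(np.array(P,float).reshape(-1,1,3),cv2.Rodrigues(M[:3,:3])[0],M[:3,3],c['K'],c['D'])[0][:,0]
def save(n,im): cv2.imwrite('pics/'+n,im[...,::-1])
E
python3 - <<'E'
from h import *
o=ctrl.get_obs(); print(o)
Z=dict(eyepiece_mid=.0215,spare_eyepiece=0,seat=.015,face_mid=.0305,knob_grip=.074,tab_tip=.035,objective_can=0,small_beaker=0,jaw_face=.015,bed=.015)
ims=[]
for n in ['scene','top']:
    c=cam(n); ims.append(c['pic']); print(n,c['W'][:3,3])
    for l,z in Z.items():
        for r in ctrl.place_of(n,l)[:2]: print(l,round(r['score'],2),np.array(r['centre']),at_z(c,r['centre'],z))
save('a.png',cv2.resize(np.vstack(ims),(420,630))[:600] if 0 else cv2.resize(np.hstack(ims),(800,300)))
save('top.png',ims[1])
print(ctrl.get_obs()['time_s'])
E
```

```text
pics
{'time_s': 0.0, 'qpos': array([-1.3136,  0.3005,  1.5216, -0.    ,  1.3207, -0.0666]), 'joint_vel': array([ 0.0017,  0.0003,  0.0002, -0.0006, -0.0001, -0.0012]), 'tau': array([ -0.0007, -53.1812, -35.2734,   0.0708,   0.0244,  -0.    ]), 'ee_pos': array([ 0.1749, -0.5212,  0.2049]), 'eef_rot': array([-3.1415,  0.0011, -1.247 ]), 'force': array([ 0.1917, -0.0967, -0.1074]), 'moment': array([-0.047 ,  0.0292,  0.0548]), 'grip_width': 0.09422736141887508}
scene [-0.1007  0.7147  0.7302]
eyepiece_mid 0.79 [274.5 211.5] [ 0.562  -0.1767  0.0215]
spare_eyepiece 0.59 [276.7 217. ] [ 0.5619 -0.186   0.    ]
seat 0.57 [200.8 282.3] [0.5268 0.1328 0.015 ]
face_mid 0.51 [211.6 270.7] [0.521  0.1035 0.0305]
knob_grip 0.62 [238.9 239.9] [0.5065 0.0274 0.074 ]
tab_tip 0.27 [239.2 242. ] [ 0.5367 -0.0076  0.035 ]
objective_can 0.61 [318.7 226.3] [ 0.4521 -0.2146  0.    ]
small_beaker 0.81 [326.5 201.2] [ 0.5003 -0.3293  0.    ]
small_beaker 0.51 [280.4 209. ] [ 0.577  -0.2229  0.    ]
jaw_face 0.58 [213.7 277. ] [0.5167 0.1031 0.015 ]
bed 0.64 [208.7 281.5] [0.5151 0.1207 0.015 ]
top [ 0.3703 -0.0879  1.113 ]
eyepiece_mid 0.71 [246.3 215.2] [0.519  0.0315 0.0215]
eyepiece_mid 0.65 [334.9 196.5] [ 0.5608 -0.1958  0.0215]
spare_eyepiece 0.54 [332.3 198.9] [ 0.5584 -0.1909  0.    ]
seat 0.9 [205.9 211.8] [0.5317 0.1366 0.015 ]
face_mid 0.54 [218.2 217.2] [0.5147 0.102  0.0305]
knob_grip 0.48 [246.8 213.6] [0.5157 0.0245 0.074 ]
objective_can 0.62 [345.2 239.6] [ 0.4514 -0.2199  0.    ]
small_beaker 0.75 [391.6 223.1] [ 0.4905 -0.3428  0.    ]
jaw_face 0.67 [219.4 217.1] [0.5169 0.1016 0.015 ]
bed 0.69 [215.7 215.8] [0.5206 0.1112 0.015 ]
1.1
```

View pics/a.png

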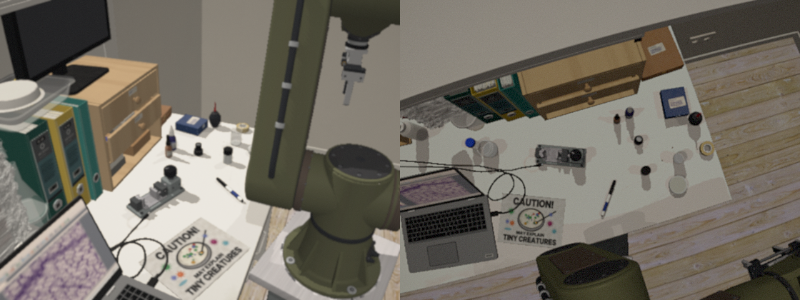

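The scene view shows the vice at about (155,190) and small items behind it near (197,150). In the top view the vice is at (560,158), with several small bottles at (615-645,115-170). I need a closer look.

```bash
python3 - <<'E'
from h import *
c=cam('top')
save('b.png',cv2.resize(c['pic'][130:280,180:420],(800,500),interpolation=cv2.INTER_CUBIC))
# height map from depth
v,u=np.mgrid[110:290:1,170:430:1]
pts=cv2.undistortPoints(np.stack([u,v],-1).reshape(-1,1,2).astype(float),c['K'],c['D'])[:,0]
d=c['d'][110:290,170:430].reshape(-1)
P=np.c_[pts*d[:,None],d]@c['W'][:3,:3].T+c['W'][:3,3]
z=P[:,2].reshape(v.shape)
n,lab,st,ce=cv2.connectedComponentsWithStats(((z>.018)).astype(np.uint8))
for i in range(1,n):
    if st[i,4]>12:
        m=(lab==i).ravel(); q=P[m]; h=q[:,2].max(); t=q[q[:,2]>h-.008]
        print(st[i,4],'hmax %.3f'%h,'top',t[:,:2].mean(0),'lo',q.min(0)[:2],'hi',q.max(0)[:2])
E
```

```text
5959 hmax 1.113 top [ 0.3703 -0.0879] lo [ 0.3703 -0.1976] hi [0.76   0.2291]
1357 hmax 1.113 top [ 0.3703 -0.0879] lo [ 0.3703 -0.3791] hi [ 0.7569 -0.0879]
162 hmax 1.113 top [ 0.3703 -0.0879] lo [ 0.3703 -0.1762] hi [ 0.6739 -0.0879]
323 hmax 1.113 top [ 0.3703 -0.0879] lo [ 0.3703 -0.4231] hi [ 0.653  -0.0879]
111 hmax 1.113 top [ 0.3703 -0.0879] lo [ 0.3703 -0.1294] hi [ 0.6467 -0.0879]
112 hmax 0.046 top [ 0.5648 -0.191 ] lo [ 0.5488 -0.2065] hi [ 0.578  -0.1779]
75 hmax 0.023 top [ 0.5257 -0.4282] lo [ 0.5014 -0.4406] hi [ 0.5507 -0.4172]
198 hmax 1.113 top [ 0.3703 -0.0879] lo [ 0.3703 -0.0879] hi [0.5404 0.1759]
681 hmax 1.113 top [ 0.3703 -0.0879] lo [ 0.3703 -0.0879] hi [0.5356 0.1071]
178 hmax 1.113 top [ 0.3703 -0.0879] lo [ 0.3703 -0.3597] hi [ 0.5167 -0.0879]
162 hmax 1.113 top [ 0.3703 -0.0879] lo [ 0.3703 -0.2255] hi [ 0.4671 -0.0879]
```

View pics/b.png

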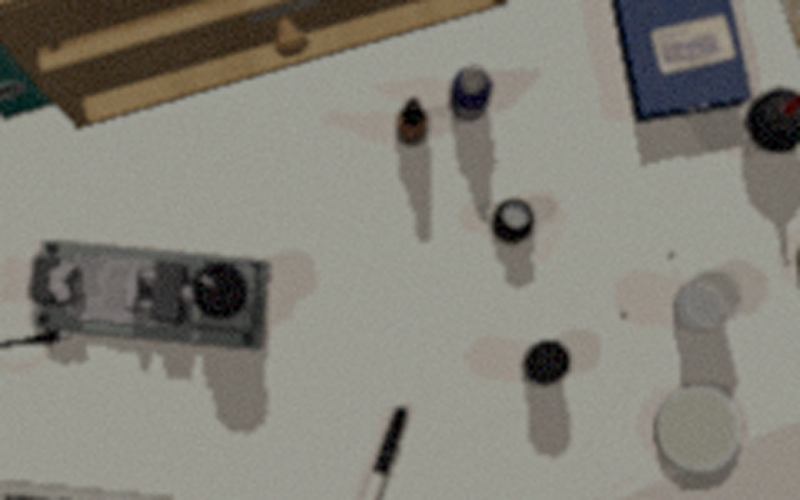

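Top view: the eyepiece is at crop (513,220), with a pale lens top. The canister is at (547,362) and the beaker at (705,305). The vice spans (35..265, 240..345), with two small bottles behind the eyepiece. Next I'll check clearances and the wrist camera mount.

```bash
python3 - <<'E'
from h import *
c=cam('top')
v,u=np.mgrid[0:420,0:560]
pts=cv2.undistortPoints(np.stack([u,v],-1).reshape(-1,1,2).astype(float),c['K'],c['D'])[:,0]
d=c['d'].reshape(-1); ok=d>.1
P=(np.c_[pts*d[:,None],d]@c['W'][:3,:3].T+c['W'][:3,3])[ok]
for y in np.arange(-.3,.3,.04):
    q=P[(abs(P[:,1]-y)<.02)&(P[:,2]>.07)&(P[:,0]>.3)&(P[:,0]<.9)]
    if len(q): i=q[:,0].argmin(); print('y%.2f'%y,'minx',q[i],'maxz',q[:,2].max())
for n,b in dict(bot1=(.63,.68,-.15,-.1),bot2=(.65,.71,-.2,-.15)).items():
    q=P[(P[:,0]>b[0])&(P[:,0]<b[1])&(P[:,1]>b[2])&(P[:,1]<b[3])&(P[:,2]>.01)]; print(n,q.max(0),q.min(0))
p=ctrl.camera_params('wrist'); print(p)
E
```

```text
y-0.30 minx [ 0.6726 -0.2819  0.647 ] maxz 0.6588134838711031
y-0.26 minx [ 0.6615 -0.2405  0.6526] maxz 0.6588639632415573
y-0.22 minx [ 0.6508 -0.2003  0.6501] maxz 0.659663585666384
y-0.18 minx [ 0.64   -0.1601  0.6419] maxz 0.6592313888775709
y-0.14 minx [ 0.6289 -0.1208  0.6561] maxz 0.6588517332060528
y-0.10 minx [ 0.6183 -0.0813  0.6495] maxz 0.6596330355584872
y-0.06 minx [ 0.6088 -0.0429  0.6485] maxz 0.659216830831349
y-0.02 minx [ 0.5978 -0.0014  0.6566] maxz 0.659444963654495
y0.02 minx [0.4872 0.0284 0.0816] maxz 0.659849569827147
y0.06 minx [0.4927 0.0407 0.0789] maxz 0.6596724066755966
y0.10 minx [0.565  0.1195 0.6385] maxz 0.6595695049048851
y0.14 minx [0.5545 0.1594 0.6431] maxz 0.6595175555208166
y0.18 minx [0.5438 0.1994 0.6416] maxz 0.6596828283697038
y0.22 minx [0.5332 0.239  0.6432] maxz 0.6597611800628415
y0.26 minx [0.5245 0.2788 0.6192] maxz 0.6599804954030638
bot1 [ 0.68   -0.1     0.6596] [ 0.63   -0.15    0.0101]
bot2 [ 0.6875 -0.1501  0.6592] [ 0.65   -0.2     0.0183]
{'vertical_fov': 70.27101824427277, 'cx': 281.3988201159389, 'cy': 210.0504562762206, 'distortion': array([-0.0062,  0.    ,  0.    ,  0.    ,  0.    ]), 'mount': array([[ 1.    ,  0.0001,  0.0003, -0.0009],
       [-0.0002,  0.9666,  0.2563, -0.0743],
       [-0.0002, -0.2563,  0.9666, -0.1799],
       [ 0.    ,  0.    ,  0.    ,  1.    ]])}
```

```bash
python3 -m inch '[-1.6,-3.9,-0.4,0,0,0,1,-1.6,-3.9,-0.4,0,0,0,1,-1.6,-3.9,-0.4,0,0,0,1,-1.6,-3.9,-0.4,0,0,0,1,-1.6,-3.9,-0.4,0,0,0,1,-1.6,-3.9,-0.4,0,0,0,1,-1.6,-3.9,-0.4,0,0,0,1,-1.6,-3.9,-0.4,0,0,0,1,-1.6,-3.9,-0.4,0,0,0,1,-1.6,-3.9,-0.4,0,0,0,1,-1.6,-3.9,0,0,0,0,1,-1.6,-3.9,0,0,0,0,1,0,0,0,0,0,0,0.8,0,0,0,0,0,0,0.8]' 20
python3 - <<'E'
from h import *
c=cam('wrist'); save('w1.png',c['pic'])
for l,z in [('eyepiece_mid',.0215),('spare_eyepiece',0)]:
    for r in ctrl.place_of('wrist',l)[:2]: print(l,round(r['score'],2),np.array(r['centre']),at_z(c,r['centre'],z))
o=ctrl.get_obs();print(o['ee_pos'],o['eef_rot'],o['time_s'],c['d'].min(),(c['d']>0).mean())
E
```

```text
time_s: 2.95
ee_pos: [0.5573, -0.1907, 0.2453]
eef_rot: [3.141, 0.0, -1.247]
force: [0.1, 0.9, 0.3]
grip_width: 0.0776
eyepiece_mid 0.95 [287.5 182.9] [ 0.565  -0.1961  0.0215]
spare_eyepiece 0.76 [290.2 179.8] [ 0.5671 -0.1999  0.    ]
[ 0.5571 -0.1913  0.2456] [-3.1415 -0.0002 -1.2482] 3.1 0.0 0.9960331632653061
```

View pics/w1.png

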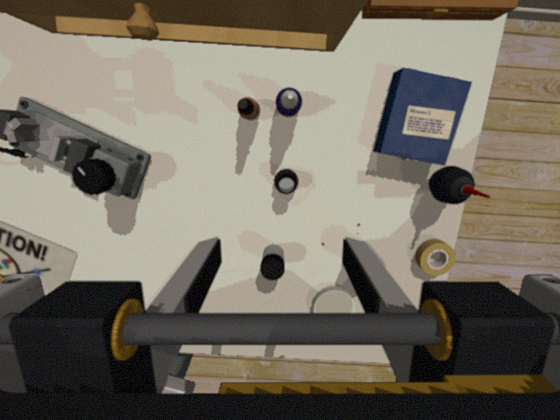

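The wrist view shows the eyepiece at (287,182), the canister at (272,266), the vice at upper left with its knob at (93,175), and the drawer cabinet at the top. The fingers are in view below. I'll check the cabinet profile by height.

```bash
python3 - <<'E'
from h import *
for n in ['top','wrist']:
    c=cam(n)
    v,u=np.mgrid[0:420,0:560]
    pts=cv2.undistortPoints(np.stack([u,v],-1).reshape(-1,1,2).astype(float),c['K'],c['D'])[:,0]
    d=c['d'].reshape(-1); ok=d>.1
    P=(np.c_[pts*d[:,None],d]@c['W'][:3,:3].T+c['W'][:3,3])[ok]
    px=np.c_[u.ravel(),v.ravel()][ok]
    for y in [-.1,0,.1,.14,.18]:
        row=[]
        for a,b in [(.015,.06),(.06,.1),(.1,.15),(.15,.2),(.2,.3),(.3,.4),(.4,.5),(.5,.6),(.6,.7)]:
            m=(abs(P[:,1]-y)<.02)&(P[:,2]>a)&(P[:,2]<b)&(P[:,0]>.56)&(P[:,0]<1.2)
            row.append('%.3f'%np.percentile(P[m,0],2) if m.sum()>3 else '-')
        print(n,y,row)
    if n=='wrist':
        m=(abs(P[:,0]-.57)<.05)&(abs(P[:,1]+.2)<.05)&(P[:,2]>.03)&(P[:,2]<.06); q=P[m]
        t=q[q[:,2]>.038]; print('eyep top',t.mean(0),t.min(0),t.max(0),q.min(0),q.max(0))
        for l,z in [('seat',.015),('face_mid',.0305),('knob_grip',.074),('tab_tip',.035)]:
            for r in ctrl.place_of('wrist',l)[:1]: print(l,round(r['score'],2),np.array(r['centre']),at_z(c,r['centre'],z))
    else:
        i=P[:,0].copy(); m=(abs(P[:,1]-.12)<.02)&(P[:,2]>.6)&(P[:,0]>.5)&(P[:,0]<.6); print('px',px[m][:3])
E
```

```text
top -0.1 ['0.634', '-', '0.700', '0.700', '0.711', '0.561', '-', '-', '0.620']
top 0 ['-', '-', '0.673', '0.673', '0.684', '0.689', '-', '-', '0.595']
top 0.1 ['0.665', '-', '0.647', '0.647', '0.658', '0.662', '-', '-', '0.568']
top 0.14 ['0.650', '0.650', '0.643', '0.643', '0.649', '0.655', '-', '-', '0.561']
top 0.18 ['0.661', '0.661', '0.660', '0.661', '0.661', '0.661', '-', '-', '0.563']
px [[123  75]
 [124  75]
 [105  76]]
wrist -0.1 ['0.627', '0.632', '0.699', '0.700', '-', '-', '-', '-', '-']
wrist 0 ['-', '-', '0.672', '0.673', '-', '-', '-', '-', '-']
wrist 0.1 ['-', '-', '0.648', '-', '-', '-', '-', '-', '-']
wrist 0.14 ['0.649', '0.649', '-', '-', '-', '-', '-', '-', '-']
wrist 0.18 ['-', '-', '-', '-', '-', '-', '-', '-', '-']
eyep top [ 0.5644 -0.194   0.0401] [ 0.5533 -0.2047  0.038 ] [ 0.5758 -0.1827  0.0449] [ 0.5533 -0.2047  0.0301] [ 0.5761 -0.1825  0.0449]
seat 0.62 [ 46.8 135.3] [0.5228 0.1296 0.015 ]
face_mid 0.88 [ 56.  149.3] [0.5126 0.1046 0.0305]
knob_grip 0.86 [ 94.7 176.3] [0.508  0.0267 0.074 ]
```

Cabinet front sits at x ≥ 0.645, so there is clearance. Descending on the eyepiece at (0.5645, -0.1935) and gripping.

```bash
python3 -m inch '[0.25,-0.3,4.5,0,0,0,0.8,0.2,-0.3,4.5,0,0,0,0.8,0,0,4.5,0,0,0,0.8,0,0,4.5,0,0,0,0.8,0,0,3,0,0,0,0.8,0,0,2,0,0,0,0.8,0,0,1.1,0,0,0,0.8,0,0,0,0,0,0,0.8,0,0,0,0,0,0,0.3,0,0,0,0,0,0,0.3,0,0,0,0,0,0,0.3,0,0,0,0,0,0,0.3,0,0,0,0,0,0,0.3]' 20
```

```text
time_s: 5.03
ee_pos: [0.5647, -0.1928, 0.0046]
eef_rot: [-3.142, 0.0, -1.247]
force: [-0.9, 1.2, 1.1]
grip_width: 0.0323
```

```bash
python3 -m inch '[0,0,-1,0,0,0,0.2,0,0,-3,0,0,0,0.2,0,0,-4.5,0,0,0,0.2,0,0,-4.5,0,0,0,0.2,0,0,-1,0,0,-0.136,0.2,0,0,-1,0,0,-0.136,0.2,0,0,-1,0,0,-0.136,0.2,0,0,-1,0,0,-0.136,0.2,0,0,-1,0,0,-0.136,0.2,0,0,-1,0,0,-0.136,0.2,0,0,-1,0,0,-0.136,0.2,0,0,-1,0,0,-0.136,0.2,-1.65,-3.5,0,0,0,0,0.2,-1.65,-3.5,0,0,0,0,0.2,-1.65,-3.5,0,0,0,0,0.2,-1.65,-3.5,0,0,0,0,0.2,-1.65,-3.5,0,0,0,0,0.2,-1.65,-3.5,0,0,0,0,0.2,0,0,0,0,0,0,0.2]' 20
python3 - <<'E'
from h import *
c=cam('wrist'); save('w2.png',c['pic'])
o=ctrl.get_obs();print(o['ee_pos'],o['eef_rot'],o['time_s'],o['qpos'])
for l,z in [('seat',.015),('bed',.015),('jaw_face',.015),('face_mid',.0305),('knob_grip',.074),('tab_tip',.035),('eyepiece_mid',o['ee_pos'][2]+.018)]:
    for r in ctrl.place_of('wrist',l)[:2]: print(l,round(r['score'],2),np.array(r['centre']),at_z(c,r['centre'],z))
E
```

```text
time_s: 7.4
ee_pos: [0.4997, 0.0319, 0.2153]
eef_rot: [-3.141, -0.001, -0.156]
force: [1.3, -0.7, -0.8]
grip_width: 0.0322
[0.5001 0.0308 0.2152] [-3.1416 -0.0009 -0.1572] 7.45 [-0.0116  0.182   1.6441 -0.0001  1.3146  0.1457]
seat 0.74 [288.6 110.4] [0.5236 0.1286 0.015 ]
bed 0.67 [286.1 133.8] [0.5164 0.1018 0.015 ]
jaw_face 0.69 [287.6 111.2] [0.5222 0.1278 0.015 ]
jaw_face 0.64 [287.6 133.4] [0.5183 0.102  0.015 ]
face_mid 0.73 [286.8 134. ] [0.5169 0.1017 0.0305]
knob_grip 0.61 [290.  203.1] [0.5085 0.0284 0.074 ]
eyepiece_mid 0.65 [282.4 263. ] [0.4997 0.0318 0.2332]
```

View pics/w2.png

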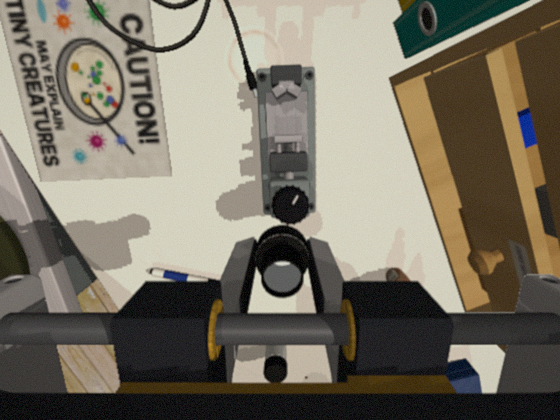

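The wrist view shows the eyepiece held upright at (282,265), and the vice nearly vertical: vee at (286,90), moving jaw at (289,155), knob at (290,203). I'll fit the vice pose from depth.

```bash
python3 - <<'E'
from h import *
c=cam('wrist')
v,u=np.mgrid[50:235,235:330]
pts=cv2.undistortPoints(np.stack([u,v],-1).reshape(-1,1,2).astype(float),c['K'],c['D'])[:,0]
d=c['d'][50:235,235:330].reshape(-1)
P=np.c_[pts*d[:,None],d]@c['W'][:3,:3].T+c['W'][:3,3]
m=(P[:,2]>.008)&(P[:,2]<.1)&(P[:,1]>-.03)
print('desk z',np.median(P[P[:,2]<.006,2]))
b=P[m]; 
# base-level footprint, after removing specks
n,lab,st,ce=cv2.connectedComponentsWithStats(m.reshape(v.shape).astype(np.uint8)); k=1+st[1:,4].argmax(); print(st[1:])
b=P[(lab==k).ravel()]
print('rect',cv2.minAreaRect((b[:,:2]*1000).astype(np.float32)))
kt=b[(b[:,2]>.078)]; print('knob top',(kt.min(0)+kt.max(0))/2,kt.mean(0),np.ptp(kt,axis=0),'med z',np.median(kt[:,2]))
j=b[(b[:,2]>.035)&(b[:,2]<.056)&(b[:,1]>.06)]
n2=np.histogram(j[:,1],np.arange(.06,.19,.005)); print(n2)
for z0,z1 in [(.012,.02)]:
    q=b[(b[:,2]>z0)&(b[:,2]<z1)]; 
for y in np.arange(-.01,.19,.02):
    q=b[abs(b[:,1]-y)<.004]; print('y%.3f x %.4f %.4f mid %.4f'%(y,q[:,0].min(),q[:,0].max(),(q[:,0].min()+q[:,0].max())/2))
save('c.png',cv2.resize(c['pic'][55:225,235:335],(470,800),interpolation=cv2.INTER_CUBIC)[:, :] if 0 else cv2.resize(np.rot90(c['pic'][55:225,235:335]),(800,470),interpolation=cv2.INTER_CUBIC))
np.save('P.npy',P)
E
```

```text
desk z 0.0005565428163752939
[[   8    1    1    1    1]
 [   6    3   74  171 8830]]
rect ((509.7515563964844, 96.80235290527344), (196.01788330078125, 84.42886352539062), 83.68368530273438)
knob top [0.5078 0.027  0.0841] [0.5081 0.0284 0.0871] [0.0405 0.0418 0.0117] med z 0.08749388223803445
(array([150, 167, 170, 166,  70,  17,  60, 125,  26,   0,   0,   0,   0,
         0,   0,   0,  53, 137, 134, 158, 161, 166, 115,   0,   0]), array([0.06 , 0.065, 0.07 , 0.075, 0.08 , 0.085, 0.09 , 0.095, 0.1  ,
       0.105, 0.11 , 0.115, 0.12 , 0.125, 0.13 , 0.135, 0.14 , 0.145,
       0.15 , 0.155, 0.16 , 0.165, 0.17 , 0.175, 0.18 , 0.185]))Traceback (most recent call last):
  File "<stdin>", line 20, in <module>
    return umr_minimum(a, axis, None, out, keepdims, initial, where)
ValueError: zero-size array to reduction operation minimum which has no identity
```

```bash
python3 - <<'E'
from h import *
P=np.load('P.npy')
b=P[(P[:,2]>.009)&(P[:,2]<.1)]
def mids(q,ys,h=.004):
    out=[]
    for y in ys:
        s=q[abs(q[:,1]-y)<h]
        if len(s)>6: out.append((y,s[:,0].min(),s[:,0].max(),len(s)))
    return np.array(out)
for nm,(z0,z1) in dict(base=(.009,.0135),gear=(.046,.054),jaw=(.035,.058)).items():
    q=b[(b[:,2]>z0)&(b[:,2]<z1)]
    o=mids(q,np.arange(.0,.19,.008)); print(nm); print(np.c_[o,(o[:,1]+o[:,2])/2,o[:,2]-o[:,1]])
for y0,y1 in [(.085,.105),(.06,.085),(.14,.18)]:
    q=b[(b[:,2]>.035)&(b[:,1]>y0)&(b[:,1]<y1)]; print(y0,'med z',np.median(q[:,2]),cv2.minAreaRect((q[:,:2]*1000).astype(np.float32)))
q=b[(b[:,2]>.08)]; print('knob circ',cv2.minEnclosingCircle((q[:,:2]*1000).astype(np.float32)))
c=cam('wrist')
save('c.png',cv2.resize(np.rot90(c['pic'][55:225,235:335]),(800,470),interpolation=cv2.INTER_CUBIC))
E
```

```text
Traceback (most recent call last):
FileNotFoundError: [Errno 2] No such file or directory: 'P.npy'
```

```bash
python3 - <<'E'
from h import *
c=cam('wrist')
save('c.png',cv2.resize(np.rot90(c['pic'][55:225,235:335]),(800,470),interpolation=cv2.INTER_CUBIC))
v,u=np.mgrid[50:235,235:330]
pts=cv2.undistortPoints(np.stack([u,v],-1).reshape(-1,1,2).astype(float),c['K'],c['D'])[:,0]
d=c['d'][50:235,235:330].reshape(-1)
P=np.c_[pts*d[:,None],d]@c['W'][:3,:3].T+c['W'][:3,3]
P=P[(P[:,2]<.1)&(P[:,2]>-.01)]; np.save('P.npy',P)
b=P[(P[:,2]>.009)]
for nm,(z0,z1) in dict(base=(.009,.0135),top=(.035,.058)).items():
    q=b[(b[:,2]>z0)&(b[:,2]<z1)]; print(nm)
    for y in np.arange(.0,.19,.01):
        s=q[abs(q[:,1]-y)<.004]
        if len(s)>6: print('%.3f  %.4f %.4f mid %.4f w %.4f'%(y,s[:,0].min(),s[:,0].max(),(s[:,0].min()+s[:,0].max())/2,np.ptp(s[:,0])))
for y0,y1 in [(.085,.105),(.06,.085),(.14,.18)]:
    q=b[(b[:,2]>.035)&(b[:,1]>y0)&(b[:,1]<y1)]; print(y0,'med z',np.median(q[:,2]),cv2.minAreaRect((q[:,:2]*1000).astype(np.float32)))
q=b[(b[:,2]>.08)]; print('knob circ',cv2.minEnclosingCircle((q[:,:2]*1000).astype(np.float32)))
E
```

```text
base
0.000  0.4790 0.5394 mid 0.5092 w 0.0604
0.010  0.4715 0.5405 mid 0.5060 w 0.0691
0.020  0.4718 0.5420 mid 0.5069 w 0.0702
0.030  0.4737 0.5435 mid 0.5086 w 0.0697
0.040  0.4745 0.5446 mid 0.5095 w 0.0701
0.050  0.4758 0.5459 mid 0.5108 w 0.0701
0.060  0.4772 0.5474 mid 0.5123 w 0.0702
0.070  0.4782 0.5485 mid 0.5134 w 0.0704
0.080  0.4801 0.5500 mid 0.5150 w 0.0699
0.090  0.4803 0.5511 mid 0.5157 w 0.0708
0.100  0.4823 0.5524 mid 0.5174 w 0.0701
0.110  0.4829 0.5542 mid 0.5186 w 0.0713
0.120  0.4847 0.5539 mid 0.5193 w 0.0692
0.130  0.4854 0.5554 mid 0.5204 w 0.0700
0.140  0.4870 0.5566 mid 0.5218 w 0.0696
0.150  0.4858 0.5578 mid 0.5218 w 0.0720
0.160  0.4803 0.5593 mid 0.5198 w 0.0790
0.170  0.4786 0.5607 mid 0.5197 w 0.0821
0.180  0.4798 0.5080 mid 0.4939 w 0.0283
top
0.010  0.4825 0.5315 mid 0.5070 w 0.0490
0.020  0.4827 0.5307 mid 0.5067 w 0.0480
0.030  0.4845 0.5322 mid 0.5083 w 0.0477
0.040  0.4858 0.5338 mid 0.5098 w 0.0481
0.050  0.4866 0.5326 mid 0.5096 w 0.0460
0.060  0.4907 0.5343 mid 0.5125 w 0.0436
0.070  0.4913 0.5358 mid 0.5135 w 0.0445
0.080  0.4929 0.5361 mid 0.5145 w 0.0432
0.090  0.5034 0.5316 mid 0.5175 w 0.0282
0.100  0.5010 0.5323 mid 0.5166 w 0.0313
0.140  0.5100 0.5366 mid 0.5233 w 0.0266
0.150  0.5077 0.5402 mid 0.5239 w 0.0325
0.160  0.5075 0.5417 mid 0.5246 w 0.0342
0.170  0.5084 0.5427 mid 0.5256 w 0.0343
0.085 med z 0.04603189933029436 ((516.3284301757812, 92.9435043334961), (16.57485580444336, 31.306171417236328), 86.717041015625)
0.06 med z 0.046284319868120455 ((513.3670043945312, 72.4231948852539), (24.659942626953125, 45.392677307128906), 89.9969711303711)
0.14 med z 0.046651138916255996 ((524.1489868164062, 157.54493713378906), (32.96864318847656, 33.78083419799805), 82.96885681152344)
knob circ ((508.04876708984375, 27.03392219543457), 20.903560638427734)
```

View pics/c.png

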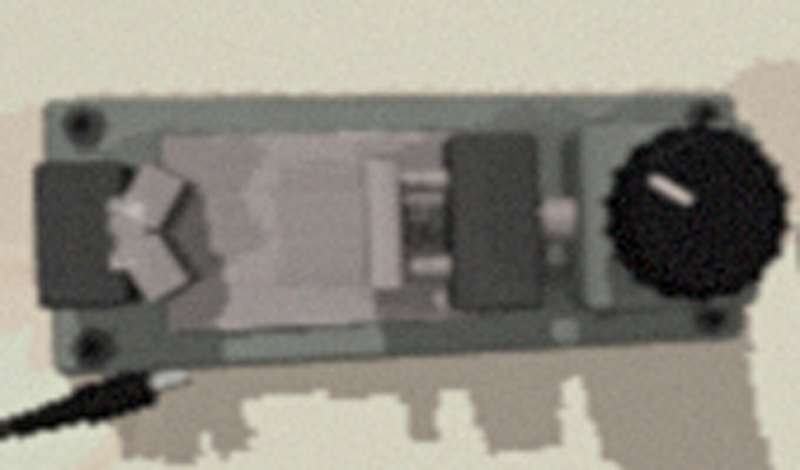

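The crop shows the vee jaw at (150,235), face plate at (383,220), the moving jaw block at (495,220), and the knob at (700,210). The vice yaw is about 7.1° and the seat about (0.521, 0.129). Next I'll compute the jaw extents in the seat frame.

```bash
python3 - <<'E'
from h import *
P=np.load('P.npy'); a=.124
ex=np.array([-np.sin(a),-np.cos(a)]); ey=np.array([np.cos(a),-np.sin(a)])
S=np.array([.508,.0275])-.102*ex; print('seat',S)
q=(P[:,:2]-S); X=q@ex*1e3; Y=q@ey*1e3; Z=P[:,2]*1e3
m=(Z>38)&(Z<58)
h,e=np.histogram(X[m],np.arange(-60,70,3)); print([(int(i),int(j)) for i,j in zip(e,h) if j])
for lo,hi in [(-20,-5),(20,36),(40,62)]:
    k=m&(X>lo)&(X<hi); print(lo,hi,'X',np.percentile(X[k],[1,5,95,99]),'Y',np.percentile(Y[k],[1,99]),'z',np.median(Z[k]))
k=(Z>13.6)&(Z<18); print('bed X',np.percentile(X[k],[2,98]),'Y',np.percentile(Y[k],[2,98]))
E
```

```text
seat [0.5206 0.1287]
[(-48, 11), (-45, 94), (-42, 99), (-39, 96), (-36, 96), (-33, 96), (-30, 91), (-27, 85), (-24, 79), (-21, 82), (-18, 65), (-15, 24), (27, 51), (30, 77), (33, 73), (36, 2), (45, 1), (48, 108), (51, 99), (54, 104), (57, 94), (60, 104), (63, 98), (66, 94)]
-20 -5 X [-19.9352 -19.8014 -13.6578 -12.8594] Y [-14.9678  14.6047] z 46.631041240328244
20 36 X [28.0982 28.4096 35.4965 35.8565] Y [-15.4239  15.28  ] z 46.20390064623203
40 62 X [48.0942 48.4706 61.2909 61.7616] Y [-21.0453  21.7719] z 46.274321624654505
bed X [-40.9851 117.6808] Y [-30.5628  30.9893]
```

```bash
python3 -m inch '[0,0,0,0,0,-0.033,0.2,0.3,-3.2,0,0,0,0,0.2,0.3,-3.2,0,0,0,0,0.2,0.2,-3,0,0,0,0,0.2,0,0,4,0,0,0,0.2,0,0,5,0,0,0,0.2,0,0,4,0,0,0,0.2,0,0,1,0,0,0,0.2,0,0,0,0,0,0,0.2,0,0,0,0,0,0,0.2]' 20
python3 - <<'E'
from h import *
c=cam('wrist'); save('w3.png',c['pic'][60:360,90:470])
o=ctrl.get_obs();print(o['ee_pos'],o['eef_rot'],o['force'],o['time_s'])
for l,z in [('eyepiece_mid',o['ee_pos'][2]+.018),('knob_grip',.074)]:
    for r in ctrl.place_of('wrist',l)[:1]: print(l,round(r['score'],2),np.array(r['centre']),at_z(c,r['centre'],z))
E
```

```text
time_s: 9.15
ee_pos: [0.5209, 0.1226, 0.0762]
eef_rot: [-3.141, -0.003, -0.126]
force: [-0.1, 0.2, -0.9]
grip_width: 0.032
[0.5208 0.1226 0.076 ] [-3.1408 -0.0024 -0.1258] [ 0.5656 -0.1135 -1.3375] 9.2
eyepiece_mid 0.85 [282.3 261.7] [0.5209 0.1233 0.094 ]
knob_grip 0.68 [282.9 369.7] [0.5096 0.0283 0.074 ]
```

View pics/w3.png

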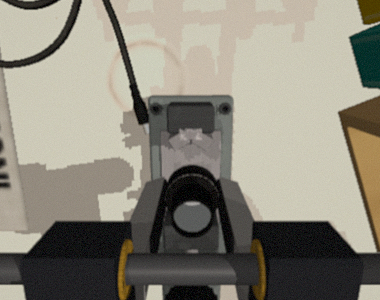

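The eyepiece is centred between the fingers above the bed, with the vee at (190,135) visible just behind it. Descending slowly.

```bash
python3 -m inch '[-0.1,0,2,0,0,0,0.2,0,0,1.6,0,0,0,0.2,0,0,0.9,0,0,0,0.2,0,0,0.5,0,0,0,0.2,0,0,0.3,0,0,0,0.2,0,0,0.1,0,0,0,0.2,0,0,0,0,0,0,0.2]' 20; python3 -m inch '[0,0,0.1,0,0,0,0.2,0,0,0,0,0,0,0.2]'
```

```text
time_s: 10.18
ee_pos: [0.5191, 0.1226, 0.0207]
eef_rot: [-3.141, -0.0, -0.126]
force: [0.7, 0.2, -0.6]
grip_width: 0.0319
time_s: 10.42
ee_pos: [0.5191, 0.1226, 0.0196]
eef_rot: [-3.142, -0.0, -0.126]
force: [0.1, 0.5, -0.3]
grip_width: 0.0324
```

```bash
python3 -m inch '[0,0,0.06,0,0,0,0.2,0,0,0,0,0,0,0.2]'; python3 -m inch '[0,0,0.06,0,0,0,0.2,0,0,0,0,0,0,0.2]'
```

```text
time_s: 10.68
ee_pos: [0.5191, 0.1226, 0.0195]
eef_rot: [-3.141, -0.0, -0.126]
force: [-4.1, -0.6, 7.9]
grip_width: 0.032
time_s: 10.92
ee_pos: [0.5191, 0.1226, 0.0194]
eef_rot: [-3.141, -0.0, -0.126]
force: [-6.4, -1.1, 15.6]
grip_width: 0.032
```

Contact with the bed at TCP z = 0.0195, as predicted. I'll ease off, release, and rise straight up.

```bash
python3 -m inch '[0,0,-0.1,0,0,0,0.2,0,0,0,0,0,0,0.36,0,0,0,0,0,0,0.45,0,0,0,0,0,0,0.55,0,0,0,0,0,0,0.6,0,0,0,0,0,0,0.6]' 20; python3 -m inch '[0,0,-1.5,0,0,0,0.6,0,0,-3.5,0,0,0,0.6,0,0,-4.5,0,0,0,0.6,0,0,-4.5,0,0,0,0.6,0,6,0,0,0,0,0.6,0,3.6,0,0,0,0,0.6,0,0,0,0,0,0,0.6]'
python3 - <<'E'
from h import *
o=ctrl.get_obs();print(o['ee_pos'],o['eef_rot'],o['qpos'],o['time_s'])
c=cam('wrist'); save('w4.png',cv2.resize(c['pic'][40:260,180:400],(600,600)))
for l,z in [('eyepiece_mid',.0365),('spare_eyepiece',.015),('seat',.015),('knob_grip',.074),('face_mid',.0305),('tab_tip',.035)]:
    for r in ctrl.place_of('wrist',l)[:1]: print(l,round(r['score'],2),np.array(r['centre']),at_z(c,r['centre'],z))
E
```

```text
time_s: 11.68
ee_pos: [0.5189, 0.1225, 0.0192]
eef_rot: [3.142, 0.0, -0.126]
force: [-0.7, -0.4, -0.1]
grip_width: 0.0563
time_s: 12.55
ee_pos: [0.5068, 0.0256, 0.1605]
eef_rot: [3.142, -0.001, -0.129]
force: [-1.0, 0.4, 0.4]
grip_width: 0.0563
[0.5068 0.0256 0.1605] [ 3.1416 -0.0013 -0.1287] [-0.0217  0.2477  1.6965 -0.0002  1.1961  0.1071] 12.55
eyepiece_mid 0.85 [280.5 105.2] [0.5184 0.124  0.0365]
spare_eyepiece 0.58 [283.  107.4] [0.5209 0.1232 0.015 ]
seat 0.93 [281.   99.9] [0.5198 0.1307 0.015 ]
knob_grip 0.59 [283.1 213.2] [0.5082 0.0268 0.074 ]
face_mid 0.91 [281.1 130.9] [0.5159 0.1001 0.0305]
tab_tip 0.65 [282.8 213.2] [0.5068 0.0161 0.035 ]
```

View pics/w4.png

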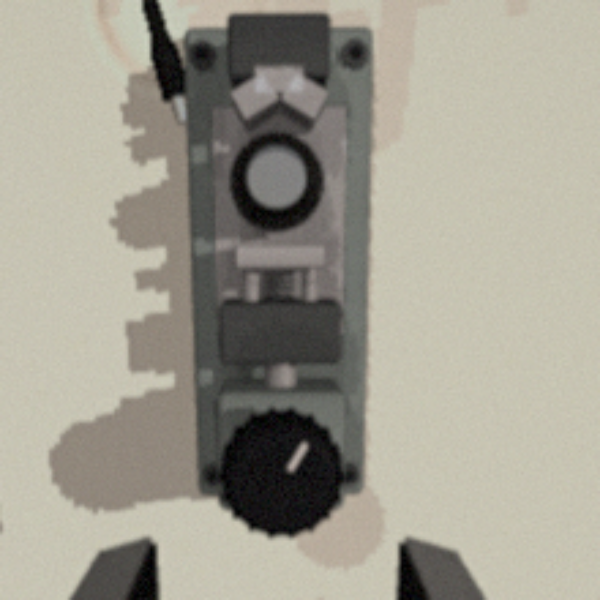

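The eyepiece stands at (275,180), centred between the vee and the face plate (y≈256). The knob is at (282,472) with its mark pointing upper right. Next I wind the wrist back, lower onto the knob, and grip it.

```bash
python3 -m inch '[0.11,-0.2,0,0,0,-0.167,0.6,0,0,0,0,0,-0.167,0.6,0,0,0,0,0,-0.167,0.6,0,0,0,0,0,-0.167,0.6,0,0,0,0,0,-0.167,0.6,0,0,0,0,0,-0.167,0.6,0,0,0,0,0,-0.167,0.6,0,0,0,0,0,-0.167,0.6,0,0,0,0,0,-0.167,0.6,0,0,0,0,0,-0.167,0.6,0,0,0,0,0,-0.167,0.6,0,0,0,0,0,-0.167,0.6,0,0,0,0,0,-0.167,0.6,0,0,0,0,0,-0.167,0.6,0,0,0,0,0,-0.167,0.6,0,0,0,0,0,0,0.6]'; python3 -m inch '[0,0,4,0,0,0,0.6,0,0,4,0,0,0,0.6,0,0,2,0,0,0,0.6,0,0,0.5,0,0,0,0.6,0,0,0,0,0,0,0.6]'
```

```text
time_s: 14.9
ee_pos: [0.5083, 0.0296, 0.1592]
eef_rot: [-3.142, -0.0, 2.379]
force: [-0.0, 0.7, -0.3]
grip_width: 0.0564
time_s: 15.52
ee_pos: [0.5085, 0.0293, 0.0547]
eef_rot: [3.141, 0.0, 2.377]
force: [-0.3, -0.7, -0.0]
grip_width: 0.0565
```

```bash
python3 -m inch '[-0.1,-0.18,0,0,0,0,0.6,0,0,0,0,0,0,0.3,0,0,0,0,0,0,0.3,0,0,0,0,0,0,0.3,0,0,0,0,0,0,0.3]' 40; python3 -m inch '[0,0,0,0,0,0.12,0.3,0,0,0,0,0,0.15,0.3,0,0,0,0,0,0.15,0.3,0,0,0,0,0,0.15,0.3,0,0,0,0,0,0,0.3]'; python3 -c "
from h import *
o=ctrl.get_obs();print(o['qpos'],o['moment'],o['force'])"
```

```text
time_s: 16.15
ee_pos: [0.5083, 0.0268, 0.0547]
eef_rot: [3.141, 0.001, 2.379]
force: [3.0, -5.1, 1.3]
grip_width: 0.0392
time_s: 16.77
ee_pos: [0.5084, 0.0268, 0.0547]
eef_rot: [3.14, 0.001, 1.806]
force: [3.2, -5.0, 1.5]
grip_width: 0.039
[-0.0191  0.3923  1.7824 -0.0007  0.9652 -1.8251] [-0.726  -0.6071 -0.1276] [ 3.2388 -5.0007  1.4965]
```

```bash
python3 -m inch '[0,0,0,0,0,0.15,0.3,0,0,0,0,0,0.15,0.3,0,0,0,0,0,0.15,0.3,0,0,0,0,0,0.15,0.3,0,0,0,0,0,0.15,0.3,0,0,0,0,0,0.15,0.3,0,0,0,0,0,0.15,0.3,0,0,0,0,0,0.15,0.3,0,0,0,0,0,0.15,0.3,0,0,0,0,0,0.15,0.3,0,0,0,0,0,0,0.3]'
python3 - <<'E'
from h import *
o=ctrl.get_obs();print(o['ee_pos'],o['eef_rot'],o['qpos'],o['moment'],o['time_s'])
c=cam('wrist'); save('w5.png',cv2.resize(c['pic'][:300],(800,429)))
for l in ['tab_tip','tab','face_mid','eyepiece_mid']:
    for r in ctrl.place_of('wrist',l)[:2]: print(l,r)
E
```

```text
time_s: 18.15
ee_pos: [0.5084, 0.0267, 0.0547]
eef_rot: [3.14, -0.001, 0.306]
force: [2.9, -5.5, 1.9]
grip_width: 0.0389
[0.5084 0.0267 0.0547] [ 3.1404 -0.0014  0.3064] [-0.0192  0.3923  1.7824 -0.0008  0.9652 -0.3251] [-0.9536 -0.6546 -0.1208] 18.15Traceback (most recent call last):
  File "<stdin>", line 5, in <module>
ValueError: it knows: bed, eyepiece_mid, face_mid, jaw_face, knob_grip, objective_can, seat, small_beaker, spare_eyepiece, tab_tip, vee_jaw
```

View pics/w5.png

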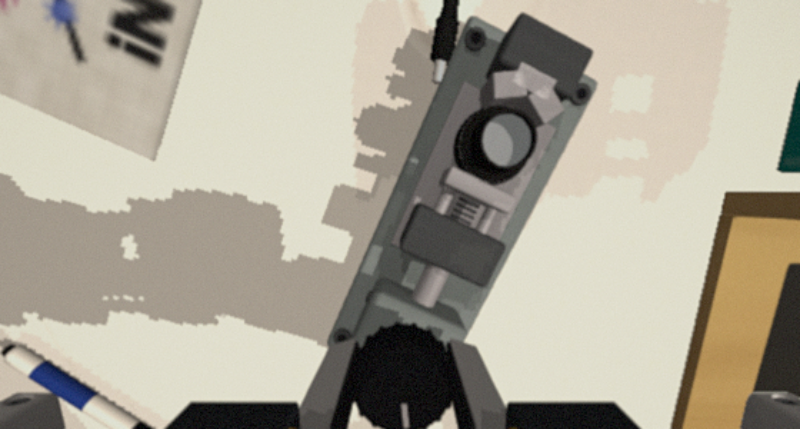

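The whole vice is in view. The face plate touches the eyepiece at (480,180), the jaw block's left side at (405,235) is flush (no tab), and the eyepiece is nearly home. I'll write a depth-based tab gauge, then turn in small steps.

```bash
cat > tab.py <<'E'
from h import *
import sys
o=ctrl.get_obs(); c=cam('wrist')
v,u=np.mgrid[0:290,100:460]
pts=cv2.undistortPoints(np.stack([u,v],-1).reshape(-1,1,2).astype(float),c['K'],c['D'])[:,0]
d=c['d'][0:290,100:460].reshape(-1)
P=np.c_[pts*d[:,None],d]@c['W'][:3,:3].T+c['W'][:3,3]; a=.124
ex=np.array([-np.sin(a),-np.cos(a)]); ey=np.array([np.cos(a),-np.sin(a)]); S=np.array([.5206,.1287])
q=P[:,:2]-S; X=q@ex*1e3; Y=q@ey*1e3; Z=P[:,2]*1e3
J=(Z>41)&(Z<52)&(X>32)&(X<68)&(abs(Y)<30); print('jaw X',np.percentile(X[J],[2,98]),'Y',np.percentile(Y[J],[1,99]))
T=(Z>29)&(Z<41)&(X>20)&(X<65)&(Y<-18)&(Y>-50)
print('tab pts',T.sum(),'Y',np.percentile(Y[T],[0,2,10,50]) if T.sum()>3 else '','X',np.percentile(X[T&(Y<-23)],[2,98]) if (T&(Y<-23)).sum()>3 else '')
F=(Z>41)&(Z<50)&(X>5)&(X<30)&(abs(Y)<18); print('plate X',np.percentile(X[F],[1,50,99]) if F.sum() else '')
E_=(Z>50)&(Z<64)&(X>-25)&(X<25)&(abs(Y)<25); print('eyepiece top X,Y',(X[E_].min()+X[E_].max())/2,(Y[E_].min()+Y[E_].max())/2)
for r in ctrl.place_of('wrist','tab_tip')[:1]:
    w=at_z(c,r['centre'],.035)[:2]-S; print('net tab',r['score'],r['centre'],w@ex*1e3,w@ey*1e3)
print('t',o['time_s'],'yaw',o['eef_rot'][2],'q6',o['qpos'][5],'Mz',o['moment'][2])
if len(sys.argv)>1: save(sys.argv[1],cv2.resize(c['pic'][:300],(800,429)))
E
python3 tab.py; python3 -m inch '[0,0,0,0,0,0.1,0.3,0,0,0,0,0,0.1,0.3,0,0,0,0,0,0.1,0.3,0,0,0,0,0,0,0.3]'; python3 tab.py
```

```text
jaw X [37.9046 58.8807] Y [-21.6761  21.0712]
tab pts 36 Y [-22.4334 -22.4251 -22.4103 -22.0835] X 
plate X [ 6.196  21.1064 25.4913]
eyepiece top X,Y 0.6002759521706222 -1.1980495017010808
t 18.25 yaw 0.30849478705475697 q6 -0.3272215788790198 Mz -0.12843336050657037
time_s: 18.85
ee_pos: [0.5083, 0.0267, 0.0547]
eef_rot: [3.141, -0.002, 0.007]
force: [2.3, -5.2, 1.5]
grip_width: 0.0394
jaw X [37.6723 58.7257] Y [-21.4972  21.1446]
tab pts 5 Y [-22.4397 -22.4384 -22.4332 -22.3819] X 
plate X [ 8.0546 21.0686 25.3184]
eyepiece top X,Y 0.7481477280686324 -1.1450214360304773
t 18.85 yaw 0.007201239022081474 q6 -0.02589343910384355 Mz -0.12267725896107266
```

Jaw travel has stopped, so the lost motion is being taken up. The eyepiece is home and the tab is flush. Continuing in small steps.

```bash
for i in 1 2; do python3 -m inch '[0,0,0,0,0,0.1,0.3,0,0,0,0,0,0.1,0.3,0,0,0,0,0,0,0.3]' | grep time; python3 tab.py; done
```

```text
time_s: 19.32
jaw X [37.2208 58.2707] Y [-21.4203  21.2561]
tab pts 2 Y  X 
plate X [ 8.1131 20.6062 24.8852]
eyepiece top X,Y 0.5209684814478734 -1.124462547657127
net tab 0.65 [266.7, 86.3] 0.2772997640208242 -2.2247790665017253
t 19.325 yaw -0.19265627776076966 q6 0.174035054446549 Mz -0.14903490171574055
time_s: 19.8
jaw X [36.3636 57.3444] Y [-21.4077  21.339 ]
tab pts 21 Y [-24.7278 -24.7027 -24.5712 -23.8175] X [43.6366 50.5926]
plate X [ 7.097  20.4801 24.7932]
eyepiece top X,Y 0.631384960955617 -0.9363757290795203
t 19.8 yaw -0.3926516416655539 q6 0.37403234069452873 Mz -0.07549327508920746
```

The tab is emerging, about 2.5–3 mm out. Turning 0.35 rad more and checking again.

```bash
python3 -m inch '[0,0,0,0,0,0.12,0.3,0,0,0,0,0,0.12,0.3,0,0,0,0,0,0.11,0.3,0,0,0,0,0,0,0.3]' | grep time; python3 tab.py t1.png
```

```text
time_s: 20.4
jaw X [34.7435 55.7264] Y [-21.2087  21.5645]
tab pts 86 Y [-29.2844 -28.7035 -28.1904 -26.3209] X [41.0839 49.5521]
plate X [ 6.2387 20.3948 24.7924]
eyepiece top X,Y 0.2185262355185662 -0.9401098197934727
net tab 0.43 [196.4, 199.2] 44.50631760237366 -30.53413708381466
t 20.4 yaw -0.7427756033145287 q6 0.7241898194305872 Mz -0.07000772199013083
```

View pics/t1.png

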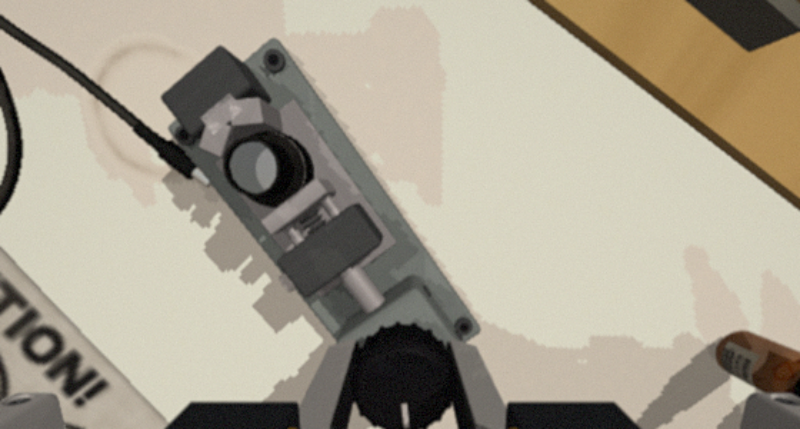

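The tab shows at (285,283), standing out about 7 mm with the eyepiece seated in the vee. Aiming for about 10 mm: +0.26 rad.

```bash
python3 -m inch '[0,0,0,0,0,0.13,0.3,0,0,0,0,0,0.13,0.3,0,0,0,0,0,0,0.3]' | grep time; python3 tab.py; python3 -m inch '[0,0,0,0,0,0,0.45,0,0,0,0,0,0,0.6,0,0,0,0,0,0,0.6,0,0,0,0,0,0,0.6,0,0,-2,0,0,0,0.6,0,0,-4,0,0,0,0.6,0,0,-5,0,0,-0.12,0.6,0,0,0,0,0,-0.15,0.6,0,0,0,0,0,-0.15,0.6,0,0,0,0,0,-0.15,0.6,0,0,0,0,0,-0.15,0.6,0,0,0,0,0,-0.15,0.6,0,0,0,0,0,0,0.6]'; python3 tab.py; python3 - <<'E'
from h import *
o=ctrl.get_obs()
c=cam('wrist'); save('t2.png',cv2.resize(c['pic'][60:240,190:370],(600,600),interpolation=cv2.INTER_CUBIC))
E
```

```text
time_s: 20.88
jaw X [33.5439 54.4648] Y [-21.2238  21.6913]
tab pts 127 Y [-31.8602 -31.6996 -30.8227 -28.2782] X [39.756  48.2223]
plate X [ 5.7789 20.3462 24.7716]
eyepiece top X,Y 0.49361285380541187 -1.0594485771366582
net tab 0.58 [184.0, 159.4] 16.527006317337133 2.141661305617843
t 20.875 yaw -1.0030644414248155 q6 0.9844805980892454 Mz -0.10906390671464011
time_s: 22.6
ee_pos: [0.5077, 0.0272, 0.1642]
eef_rot: [-3.142, 0.0, -0.132]
force: [-0.5, 0.3, -0.9]
grip_width: 0.0565
jaw X [33.7758 54.2212] Y [-21.2045  21.9654]
tab pts 89 Y [-31.8143 -30.7877 -30.1494 -26.6665] X [39.6726 48.6252]
plate X [ 8.9433 20.7278 24.5634]
eyepiece top X,Y 0.4947778745258953 -1.0753879116550902
net tab 0.49 [247.1, 148.0] 43.71991429633217 -35.05342905172206
t 22.6 yaw -0.13189266253788934 q6 0.11334500683663784 Mz 0.02984678551319225
```

View pics/t2.png

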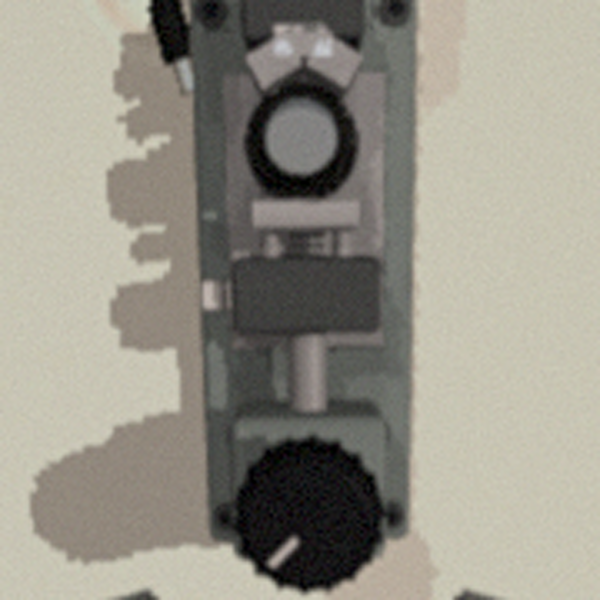

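The tab at (203–232, 295) stands out about 9.7 mm. Its first dark line (x≈224) is clear of the jaw and the second isn't showing. The eyepiece is home in the vee and the gripper is clear, so I'm handing in.

```bash
python3 -c "
from station import ctrl
print(ctrl.get_obs()['force'],ctrl.hand_in())"
```

```text
the job is handed in; nothing more can be done
[ 0.38074462  0.76991775 -0.29483411] None
```

The eyepiece is clamped in the vice, and I handed the job in at about 22.7 s of the 72 s. I stood it upright on the bed between the jaws, let go, then turned the knob about 3.4 rad clockwise in one grip. I then let go and backed off above the vice.

**Last checks**
- **Tab:** it stands out about 9.5–10 mm by depth and by picture. The first line is out and the second is not showing.
- **Eyepiece:** it is upright and about 0.5 mm along and 1 mm across from my estimate of the seat, which is within the roughly 2 mm calibration. The face plate is against it.
- **Robot:** nothing was in the gripper, and the wrist force was near zero. I measured a 15.6 N peak when setting the eyepiece down.

**Disagreements and gaps**
- **Tab network:** its `tab_tip` readings were unreliable. The last one was about 3 mm further out than depth showed, and one earlier reading was on the wrong part. I went by depth and the pictures instead.
- **Bystanders:** I kept clear of the canister and the beaker, but did not measure them again at the end.

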